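# Lock a hot-air gun on for its bench run

## Task

The repaired hot-air gun lies in the tilting test stand, ready for its run-in. Press the stand's blue latch pad and let the guard flap spring fully open by itself, without touching the flap; then squeeze the gun's orange trigger home, push in the red lock-on button at its side while you hold the trigger squeezed, and ease the trigger so that the lock holds it on after you let go. Do not force the trigger, and leave the other things on the bench where they are.

Things in the scene. Friction and masses are not known exactly. Their poses are not given: they have to be found in the camera images.
- trigger_top (a point): Centre of the outer face of the gun's orange trigger, 30 mm (x) by 34 mm (y), moving with it. Axes of the tilted head: z straight out of the trigger (opposite to pressing; 24 to 40 degrees from vertical, leaning towards the robot), y along the grip away from the barrel, x towards the lock side (up and away from the robot). Nothing bounds the trigger on its -x side.
- trigger (a joint): Travel of the trigger in m: 0 released, 0.015 at its hard stop. Return spring 5 N at rest, 13 N at the stop. The lock can enter only beyond about 0.0105; when locked the trigger rests at about 0.008 after easing. Squeezing it again frees the lock.
- housing_top (a point): Centre of the top edge of the black switch housing, a wall beside the trigger's +x edge: 17 mm thick (x), 44 mm long (y), its top 10 mm above the unpressed trigger face. Same axes. It lies 25.5 mm in +x and 10 mm in +z from the unpressed trigger's face centre. One finger can go down on the trigger at its inner (-x) face, the other outside the button.
- lock_face (a point): Centre of the outer face of the round red lock-on button, 16 mm across, on the +x face of the switch housing, 9 mm proud of it, pressed towards -x (same axes). It lies 43 mm in +x and 2 mm in -z from the unpressed trigger's face centre, so 13 mm above the fully squeezed face. Housing and button together measure 26 mm in x, 19 mm with the button in.
- lock (a joint): Travel of the lock-on button in m: 0 out, 0.007 fully in (1 N at first, 3 N at the end). Blocked after about 1 to 2 mm unless the trigger is squeezed; springs out again unless the trigger is eased on to it while it is held in.
- nozzle_tip (a point): Centre of the gun's nozzle end, same axes. The nozzle is 38 mm across and 42 mm long; below it the white barrel is 74 mm across, its top 50 mm beneath this point, its near side 55 mm from the trigger's middle (the barrel stands on the trigger's -y side, parallel to z). This point is 92 mm in -y, 14 mm in +x and 98 mm in +z of the trigger's face.
- latch_pad (a point): Centre of the upper face of the stand's blue latch pad, 34 by 30 mm, on a rocker beside the flap's free edge: 92 mm in +x, 45 mm in +y and 12 mm in +z from the trigger's unpressed face centre; same axes while unpressed. Pressed along -z with about 1 N rising to 4 N; about 6 mm of travel lets the flap go (stop at about 12 mm).
- latch (a joint): Rocker angle in rad, 0 at rest, flap released at about 0.14, stop 0.32; springs back.
- flap (a joint): Guard flap angle in rad: 0 shut over the trigger (its plane 14 mm above the trigger's face), 2.6 fully open, folded back towards the robot; sprung open, takes about half a second.
- flap_panel: The guard flap: clear panel in a yellow frame, 89 mm (x, hinge to free edge) by 78 mm (y, from -27 to +51 mm of the trigger's middle), 4 mm thick. Origin on its hinge line, which runs along y, 39 mm to the -x side of the trigger's middle and 14 mm above its face.
- trigger_pad: The orange trigger itself (origin in the head's pivot, not on its face: use trigger_top).
- driver_a: Bystander: red screwdriver lying by the stand. Origin at the middle of its underside.
- tweezers: Bystander: steel tweezers, 120 mm, lying by the stand. Origin at the middle of its underside.
- shell_half: Bystander: white half of a dryer shell, 200 mm. Origin at the middle of its underside.
- motor_fan: Bystander: small motor on a black fan disc, 65 mm tall. Origin at the middle of its underside.
- filter_cap: Bystander: grey round filter cap, 80 mm across. Origin at the middle of its underside.
- cleaner: Bystander: bottle, 48 mm across, 130 mm tall. Origin at the middle of its underside.
- driver_b: Bystander: black screwdriver. Origin at the middle of its underside.

How it is judged:
By the outcome, as a careful person would: the job done as asked, in the order asked, and still so for the second after the job is handed in, with the robot touching nothing.
It also fails if it takes over 54 s, if anything falls off the work surface, if the arm or the gripper's body presses on something with over 40 N, if the wrist force passes 120 N, or if a joint passes its speed limit or range.

## Robot

A 6-joint arm with a two-finger parallel gripper is mounted at the origin on the work surface. World frame = base frame: x ahead of the robot, y to its left, z up, the work surface at z = 0. Lengths are in m, angles in rad, forces in N, time in s.
With the tool pointing down it reaches from about 0.375 to 0.9 m from the base axis. Payload 3.1 kg.
Tool frame: the origin (TCP) lies at the very end of the fingers, on their centre line; the grasp point (between the pads) lies 19 mm behind it (manip.pinch_z is the distance from the TCP to the grasp point, in m); z points along the fingers, y is the direction in which the jaws open and shut (so a half turn about z gives the same grasp; the last joint's range is limited). The gripper opens to 85 mm and grips with 20 to 120 N. Pads are 22 mm wide; open, the fingers measure 114 mm over their backs; the gripper's body (76 mm by 85 mm) begins 54 mm behind the grasp point. The pads swing forward as they close: fully open they stand 13 mm farther back than shut.
Start: joints at [1.117, 0.527, 1.433, -0, 1.181, -0.178], TCP at [0.17, 0.601, 0.2] pointing down, gripper open.
Joint ranges: [-3.08, 3.08], [-0.75, 2.2], [0.22, 2.44], [-1.43, 4.57], [0, 2.65], [-2.85, 2.85]. Speed limits (rad/s): [2.79, 2.79, 3.14, 3.14, 3.14, 3.14].

## Interface

Orientations are given as a unit quaternion [x, y, z, w].
In Python, from station import manip gives the robot as it stands.
- The arm moves only by the tool drive_tool, never from a script. Its argument "increments" is a list of rows, each a list of 7 numbers: the closure in counts, from 0 (fully open) to 255 (shut), then the shift along the tool's x, y, z in cm, then the turn, a rotation vector about the tool's x, y, z in rad. A call has 1 to 20 rows; each row is the pose to reach, as a shift and turn from the pose commanded when the call began, along the tool's axes at that moment; what a row does not reach only later rows make up. A row lasts 1/10 s, in which the tool goes at most 50 mm and 8.59 degrees, less where a joint would pass 70% of its speed; a pose out of reach is approached as far as the arm can. A call with a gripper value outside its range is refused whole. The fingers move at their own pace and stop on an object; "force" is the grip in N (left out, the last holds). Time passes only in rows, so rows that repeat a pose let the fingers close. It gives the time, the measured TCP pose, the force and the opening at its end, in the units of the state.
- manip.sense(): the state, without advancing time (a new reading comes with each control period).
- manip.snapshot(name): name is "side" or "top" or "wrist"; returns the picture (400x640x3 uint8, red, green, blue); there is no depth.
- manip.camera_model(name): a dict with "mtx" (3x3 intrinsics, pixels), "cam_to_world" (4x4, takes a point from camera to world coordinates). Camera axes: x right, y down, z forward; pixel columns grow to the right and rows downward; lengths in m; the calibration is good to about 2 mm. A picture is of the moment at which its call begins: read the wrist's pose just before it. camera_model takes no time and is no camera call; for the wrist camera it gives the pose at the moment of the call.
- manip.sign_off(): hands the job in, once; it reports no verdict.
The state is a dict: "t": time; "q": joint angles; "qd": joint speeds; "tau": joint torques, N m; "tcp_pos": TCP position; "tool_rot": TCP orientation; "force": force on the tool from outside, world axes, zero at the start; "ft_torque": the same for the moment, N m; "finger_gap": opening from 0.0 (shut) to 1.0 (fully open).
Only numpy, scipy, OpenCV 4.12 (cv2) and the standard library are available. Lean on these libraries where they do the work, as an engineer would, in place of code of your own. Each camera call takes 0.05 s, during which the arm holds its last target. There are 200 camera calls.

## Working session

There is one attempt and no reset: what is moved stays moved. The work goes in short steps, Python scripts to look and compute and a tool call to move; the robot and the scene stay as the last step left them, time stands still between calls to the robot, and variables do not carry over. Pictures are saved under pics/ and viewed, about 8 in all and at most 12, crops included, and the job is handed in when it is done.

Besides the shell and the picture viewer there is one more tool, called as name([rows], argument=value, ...), one row to a line, values as JSON. drive_tool: Moves the arm, as the interface text tells. Its arguments: {"type":"object","properties":{"increments":{"type":"array","items":{"type":"array","items":{"type":"number"}}},"force":{"type":"number"}},"required":["increments"]}

```bash
mkdir -p pics; ls; python3 - <<'E'
from station import manip
import cv2,numpy as np
print(manip.sense())
for n in ("side","top"):
    im=manip.snapshot(n); cv2.imwrite(f"pics/{n}0.png",im[:,:,::-1])
    c=manip.camera_model(n); print(n,np.round(c["mtx"],1).tolist(),np.round(c["cam_to_world"],4).tolist())
E
```

```text
pics
{'t': 0.0, 'q': array([ 1.11649637e+00,  5.28458806e-01,  1.43391029e+00, -5.57052432e-06,
        1.18141603e+00, -1.78481358e-01]), 'qd': array([-9.29938629e-05, -5.15737389e-04, -5.49888727e-04, -2.10262612e-03,
        1.45974274e-03,  1.70847361e-03]), 'tau': array([-1.07631517e-03, -4.42352343e+01, -1.78026867e+01, -4.06605604e-04,
        8.32035294e-03, -2.65076409e-06]), 'tcp_pos': array([0.16981817, 0.60066433, 0.19943569]), 'tool_rot': array([ 1.37471436e-01,  9.90505125e-01, -1.04262234e-03, -3.38632393e-04]), 'force': array([-0.74161857,  0.16070123,  0.0573398 ]), 'ft_torque': array([ 0.01599528,  0.00786256, -0.03625986]), 'finger_gap': 0.9991956002472037}
side [[444.4, 0.0, 321.7], [0.0, 444.4, 189.9], [0.0, 0.0, 1.0]] [[-0.9605, -0.2176, 0.1737, 0.3103], [-0.2784, 0.7453, -0.6058, 0.7388], [0.0023, -0.6302, -0.7764, 1.0961], [0.0, 0.0, 0.0, 1.0]]
top [[444.6, 0.0, 321.3], [0.0, 444.6, 200.2], [0.0, 0.0, 1.0]] [[0.0022, -0.9844, 0.1762, 0.3259], [-0.9998, 0.0014, 0.0204, -0.0104], [-0.0203, -0.1762, -0.9841, 1.3], [0.0, 0.0, 0.0, 1.0]]
```

View pics/side0.png

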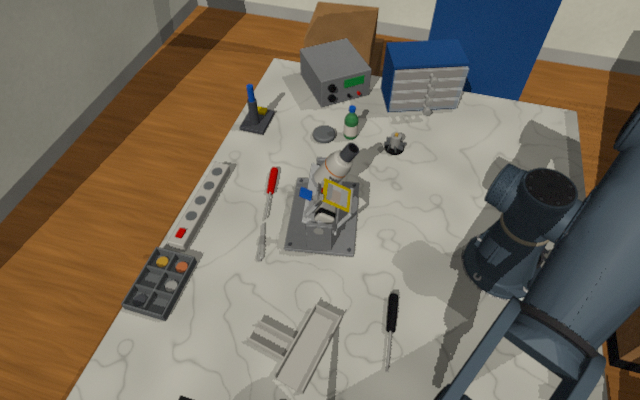

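View pics/top0.png

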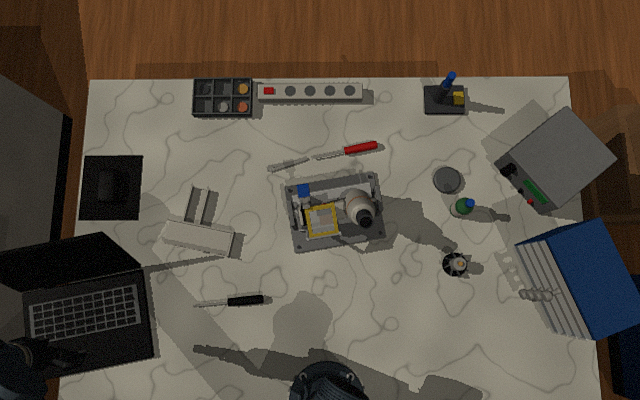

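The side view shows the stand at about (325,200), with the blue pad at (305,193), the yellow flap at (337,195) and the nozzle at (348,152). In the top view the pad is at (303,190), the flap at (321,221) and the nozzle at (366,220). I'll segment these and triangulate them.

```bash
cat > h.py <<'E'
import cv2,numpy as np
from scipy.spatial.transform import Rotation as R
def ray(cm,uv):
    T=cm["cam_to_world"];d=np.linalg.inv(cm["mtx"])@[uv[0],uv[1],1.];d=T[:3,:3]@d
    return T[:3,3],d/np.linalg.norm(d)
def tri(rs):
    A=np.zeros((3,3));b=np.zeros(3)
    for o,d in rs: P=np.eye(3)-np.outer(d,d);A+=P;b+=P@o
    p=np.linalg.solve(A,b);return p,[round(1000*np.linalg.norm((np.eye(3)-np.outer(d,d))@(p-o)),1) for o,d in rs]
def proj(cm,p):
    T=cm["cam_to_world"];c=T[:3,:3].T@(np.asarray(p)-T[:3,3]);u=cm["mtx"]@c;return u[:2]/u[2]
def kabsch(a,w):
    a=np.array(a);w=np.array(w);r,_=R.align_vectors(w-w.mean(0),a-a.mean(0));M=r.as_matrix();return M,w.mean(0)-M@a.mean(0)
def blob(im,lo,hi,box):
    h=cv2.cvtColor(im,cv2.COLOR_RGB2HSV);m=cv2.inRange(h,np.array(lo),np.array(hi));k=np.zeros_like(m);x0,y0,x1,y1=box;k[y0:y1,x0:x1]=m[y0:y1,x0:x1]
    n,l,s,c=cv2.connectedComponentsWithStats(k);i=1+np.argmax(s[1:,4]);return c[i],s[i],(l==i).astype(np.uint8)
E
python3 - <<'E'
from h import *
from station import manip
ims={n:cv2.imread(f"pics/{n}0.png")[:,:,::-1].copy() for n in("side","top")}
box={"side":(280,130,370,260),"top":(280,165,390,255)}
cm={n:manip.camera_model(n) for n in ims}
B=[];Y=[]
for n in ims:
    c,s,m=blob(ims[n],(100,120,40),(130,255,255),box[n]);B.append(ray(cm[n],c));print(n,"blue",c,s)
    c,s,m=blob(ims[n],(20,120,80),(35,255,255),box[n])
    hull=cv2.convexHull(cv2.findContours(m,0,1)[0][0]);q=cv2.minAreaRect(hull);M=cv2.moments(hull);c=(M["m10"]/M["m00"],M["m01"]/M["m00"]);Y.append(ray(cm[n],c));print(n,"yel",c,s,cv2.boxPoints(q).round(1).tolist())
print(tri(B),tri(Y))
cr=[cv2.resize(ims[n][y0:y1,x0:x1],None,fx=4,fy=4,interpolation=cv2.INTER_CUBIC) for n,(x0,y0,x1,y1) in (("side",(280,130,370,260)),("top",(280,165,390,255)))]
H=520;o=np.zeros((H,800,3),np.uint8);o[:520,:360]=cr[0];o[:360,360:800]=cr[1]
cv2.imwrite("pics/crop.png",o[:,:,::-1])
E
```

```text
side blue [305.26612903 193.30645161] [299 187  13  14 124]
side yel (336.04211607601434, 194.76682074987158) [322 178  29  34 307] [[315.29998779296875, 198.10000610351562], [324.3999938964844, 177.10000610351562], [356.6000061035156, 191.10000610351562], [347.5, 212.10000610351562]]
top blue [302.81081081 189.99324324] [297 183  13  15 148]
top yel (321.4323925475004, 219.65227817745802) [305 202  34  36 396] [[303.5, 207.0], [333.5, 201.60000610351562], [339.0, 231.89999389648438], [309.1000061035156, 237.39999389648438]]
(array([0.54971636, 0.05941475, 0.1960172 ]), [np.float64(0.2), np.float64(0.2)]) (array([0.4787351 , 0.01277463, 0.15863335]), [np.float64(0.4), np.float64(0.4)])
```

View pics/crop.png

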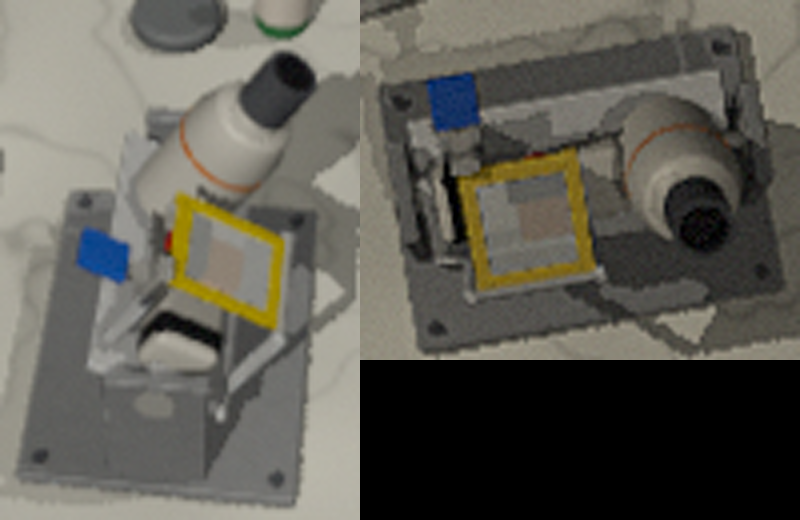

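The crop shows the blue pad, the flap's four corners, and the nozzle end at side (353.8,147.5) and top (365.8,221.8). Next I'll fit the head frame to three of these points.

```bash
python3 - <<'E'
from h import *
from station import manip
cm={n:manip.camera_model(n) for n in("side","top")}
noz,e=tri([ray(cm["side"],(353.75,147.5)),ray(cm["top"],(365.75,221.75))]);print(noz,e)
pad=np.array([.5497,.0594,.1960]);fl=np.array([.4787,.0128,.1586])
a=np.array([[92,45,12],[5.5,12,15],[14,-92,98]])/1000.
M,t=kabsch(a,[pad,fl,noz])
print(np.round(M,3),t,"resid mm",1000*np.linalg.norm(a@M.T+t-[pad,fl,noz],axis=1),"tilt",np.degrees(np.arccos(M[2,2])))
np.savez("head.npz",M=M,t=t)
for k,p in dict(trig=[0,0,0],lock=[43,0,-2],pad=[92,45,12],hinge=[-39,12,14]).items(): print(k,t+M@np.array(p)/1000)
s=manip.sense();T=R.from_quat(s["tool_rot"]).as_matrix();print(np.round(T,3))
E
```

```text
[ 0.46169207 -0.09524055  0.2392177 ] [np.float64(1.4), np.float64(1.4)]
[[ 0.864 -0.159 -0.477]
 [ 0.153  0.987 -0.052]
 [ 0.479 -0.028  0.877]] [4.82614059e-01 2.91806739e-04 1.43242877e-01] resid mm [1.43776432 0.72920704 2.1358916 ] tilt 28.69781894796473
trig [4.82614059e-01 2.91806739e-04 1.43242877e-01]
lock [0.52072696 0.00698517 0.1621004 ]
pad [0.54922147 0.05817805 0.19658738]
hinge [0.44031833 0.00543284 0.13648705]
[[-0.962  0.272 -0.001]
 [ 0.272  0.962 -0.002]
 [ 0.    -0.002 -1.   ]]
```

```bash
cat >> h.py <<'E'
def inc(s,ph,tilt_close=None):
    "cm shift and rotvec in tool axes to put the TCP at head point ph (mm), tool aligned to head (x=hy,y=hx,z=-hz)"
    d=np.load("head.npz");M,t=d["M"],d["t"];G=np.c_[M[:,1],M[:,0],-M[:,2]]
    T=R.from_quat(s["tool_rot"]).as_matrix();p=t+M@np.array(ph)/1000
    return np.round(100*T.T@(p-s["tcp_pos"]),2),np.round(R.from_matrix(T.T@G).as_rotvec(),3)
def head(s):
    d=np.load("head.npz");M,t=d["M"],d["t"]
    T=R.from_quat(s["tool_rot"]).as_matrix()
    return np.round(1000*M.T@(s["tcp_pos"]-t),1),np.round(M.T@s["force"],2)
E
python3 - <<'E'
from h import *
from station import manip
d=np.load("head.npz");M,t=d["M"],d["t"]
# stand y axis taken horizontal, keep the fitted centre of points
z=M[:,2];y=M[:,1]*[1,1,0];y/=np.linalg.norm(y);z=z-y*(y@z);z/=np.linalg.norm(z);N=np.c_[np.cross(y,z),y,z]
c=np.array([37,-12,42])/1000;t=t+M@c-N@c;np.savez("head.npz",M=N,t=t);print(N.round(3),t)
print(inc(manip.sense(),[92,45,80]))
E
```

```text
[[ 0.866 -0.159 -0.474]
 [ 0.14   0.987 -0.076]
 [ 0.48  -0.     0.877]] [0.48237487 0.00183278 0.1435603 ]
(array([-48.32, -43.26,  -5.77]), array([-0.447, -0.283,  1.111]))
```

drive_tool([
  [255, -12, -11, -4, -0.1, -0.06, 0.25],
  [255, -24, -22, -6, -0.2, -0.14, 0.55],
  [255, -36, -32, -6, -0.35, -0.2, 0.8],
  [255, -48.3, -43.3, -5.8, -0.447, -0.283, 1.111],
  [255, -48.3, -43.3, -5.8, -0.447, -0.283, 1.111],
  [255, -48.3, -43.3, -5.8, -0.447, -0.283, 1.111],
  [255, -48.3, -43.3, -5.8, -0.447, -0.283, 1.111],
  [255, -48.3, -43.3, -5.8, -0.447, -0.283, 1.111],
  [255, -48.3, -43.3, -5.8, -0.447, -0.283, 1.111],
  [255, -48.3, -43.3, -5.8, -0.447, -0.283, 1.111],
  [255, -48.3, -43.3, -5.8, -0.447, -0.283, 1.111],
  [255, -48.3, -43.3, -5.8, -0.447, -0.283, 1.111],
  [255, -48.3, -43.3, -5.8, -0.447, -0.283, 1.111],
  [255, -48.3, -43.3, -5.8, -0.447, -0.283, 1.111],
  [255, -48.3, -43.3, -5.8, -0.447, -0.283, 1.111],
  [255, -48.3, -43.3, -5.8, -0.447, -0.283, 1.111],
  [255, -48.3, -43.3, -5.8, -0.447, -0.283, 1.111],
  [255, -48.3, -43.3, -5.8, -0.447, -0.283, 1.111],
  [255, -48.3, -43.3, -5.8, -0.447, -0.283, 1.111],
  [255, -48.3, -43.3, -5.8, -0.447, -0.283, 1.111],
])

```text
t: 2.1
tcp_pos: [0.5165, 0.0542, 0.2584]
tool_rot: [0.628, 0.738, 0.19, 0.16]
force: [0.4, 0.1, 0.2]
finger_gap: 0.002
```

```bash
python3 - <<'E'
from h import *
from station import manip
s=manip.sense();print(s["t"],s["q"].round(2),s["finger_gap"],head(s),inc(s,[92,45,24]))
cm=manip.camera_model("wrist");im=manip.snapshot("wrist");cv2.imwrite("pics/w1.png",im[:,:,::-1])
d=np.load("head.npz");M,t=d["M"],d["t"]
for p in ([92,45,12],[50,51,14],[50,-27,14],[-39,51,14],[14,-92,98],[43,0,-2]):print(p,proj(cm,t+M@np.array(p)/1000).round(0))
np.savez("w1.npz",m=cm["mtx"],T=cm["cam_to_world"])
E
```

```text
2.1 [-0.23  0.14  2.02  0.36  0.55 -0.66] 0.002118392211323933 (array([92. , 46.2, 80.6]), array([0.46, 0.05, 0.  ])) (array([-0.14, -0.01,  5.66]), array([ 0.001, -0.002,  0.   ]))
[92, 45, 12] [319. 202.]
[50, 51, 14] [259. 195.]
[50, -27, 14] [264. 292.]
[-39, 51, 14] [132. 195.]
[14, -92, 98] [190. 463.]
[43, 0, -2] [257. 251.]
```

View pics/w1.png

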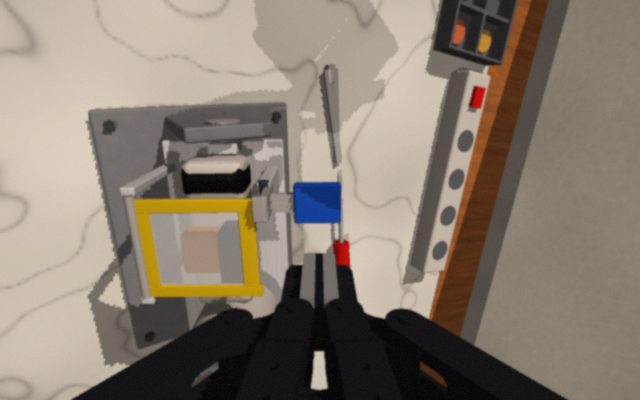

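The wrist view agrees with the fit: the pad is seen at (317,202) against a predicted (319,202), and the flap corners match. Next I press the pad.

drive_tool([
  [255, -0.1, 0.3, 3, 0, 0, 0],
  [255, -0.1, 0.3, 5.5, 0, 0, 0],
  [255, -0.1, 0.3, 6.3, 0, 0, 0],
  [255, -0.1, 0.3, 6.8, 0, 0, 0],
  [255, -0.1, 0.3, 7.1, 0, 0, 0],
  [255, -0.1, 0.3, 7.4, 0, 0, 0],
  [255, -0.1, 0.3, 7.6, 0, 0, 0],
  [255, -0.1, 0.3, 7.6, 0, 0, 0],
  [255, -0.1, 0.3, 7.6, 0, 0, 0],
])

```text
t: 3.05
tcp_pos: [0.5558, 0.0585, 0.1936]
tool_rot: [0.628, 0.737, 0.19, 0.161]
force: [0.4, -0.1, 0.1]
finger_gap: -0.004
```

```bash
python3 - <<'E'
from h import *
from station import manip
s=manip.sense();print(s["t"],head(s))
for n in("wrist","top"): cv2.imwrite(f"pics/{n}2.png",manip.snapshot(n)[:,:,::-1])
a=cv2.imread("pics/wrist2.png");b=cv2.resize(cv2.imread("pics/top2.png")[150:260,270:400],None,fx=3,fy=3)
o=np.zeros((400,800,3),np.uint8);o[:250,:400]=cv2.resize(a,(400,250));o[:330,400:790]=b;cv2.imwrite("pics/c2.png",o)
E
```

```text
3.05 (array([95.6, 44.2,  4.8]), array([ 0.39, -0.12, -0.15]))
```

View pics/c2.png

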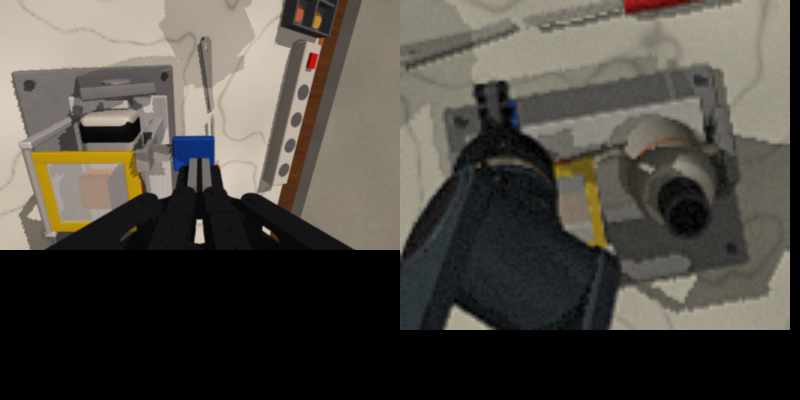

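The flap is still shut and there is no contact force yet, so the pad sits lower than I estimated. I'll continue down in small steps.

drive_tool([
  [255, 0, 0, 0.2, 0, 0, 0],
  [255, 0, 0, 0.4, 0, 0, 0],
  [255, 0, 0, 0.4, 0, 0, 0],
  [255, 0, 0, 0.4, 0, 0, 0],
])

```text
t: 3.55
tcp_pos: [0.5577, 0.0589, 0.1896]
tool_rot: [0.628, 0.737, 0.189, 0.16]
force: [0.1, -0.1, 0.2]
finger_gap: 0.002
```

drive_tool([
  [255, 0, 0, 0.2, 0, 0, 0],
  [255, 0, 0, 0.4, 0, 0, 0],
  [255, 0, 0, 0.4, 0, 0, 0],
  [255, 0, 0, 0.4, 0, 0, 0],
])

```text
t: 3.95
tcp_pos: [0.5596, 0.0592, 0.1861]
tool_rot: [0.628, 0.737, 0.189, 0.16]
force: [-0.7, 0.5, 1.6]
finger_gap: -0.001
```

drive_tool([
  [255, 0, 0, 0.2, 0, 0, 0],
  [255, 0, 0, 0.4, 0, 0, 0],
  [255, 0, 0, 0.4, 0, 0, 0],
])

```text
t: 4.25
tcp_pos: [0.5615, 0.0595, 0.1824]
tool_rot: [0.628, 0.737, 0.189, 0.16]
force: [-0.3, -0.3, -0.5]
finger_gap: 0.001
```

```bash
python3 - <<'E'
from h import *
from station import manip
s=manip.sense();print(s["t"],head(s))
a=manip.snapshot("wrist")[:,:,::-1];cv2.imwrite("pics/w3.png",a)
c,st,m=blob(a[:,:,::-1].copy(),(100,120,40),(130,255,255),(200,100,450,400));print(c,st)
h=cv2.cvtColor(a,cv2.COLOR_BGR2HSV);m=cv2.inRange(h,np.array((20,120,80)),np.array((35,255,255)));print((m>0).sum(),cv2.boundingRect(m))
E
```

```text
4.25 (array([95.3, 44.3, -7.8]), array([-0.55, -0.24, -0.28]))
[305.12901929 246.71141479] [ 274  227   71   60 2488]
7534 (32, 252, 189, 137)
```

View pics/w3.png

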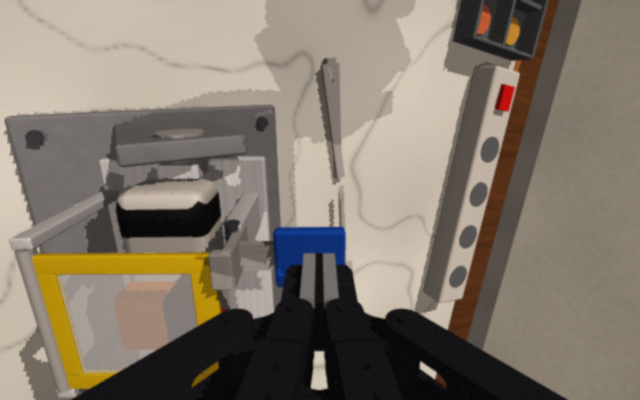

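```bash
python3 - <<'E'
from h import *
from station import manip
s=manip.sense();cm=manip.camera_model("wrist");d=np.load("head.npz");M,t=d["M"],d["t"]
print("tcp px",proj(cm,s["tcp_pos"]));C=M.T@(cm["cam_to_world"][:3,3]-t)*1000;print("cam in head",C.round(1),"axes",(M.T@cm["cam_to_world"][:3,:3]).round(2).tolist(),cm["mtx"][0,0])
f=cm["mtx"][0,0]
# pad near edges: left top (275,228), right top (344,228); y=60 there, x 75..109
for p in ([75,60,12],[109,60,12],[75,30,12],[92,45,12]):print(p,proj(cm,t+M@np.array(p)/1000).round(0))
print("depth from width",f*34/70)
o=np.load("w1.npz");c1=dict(mtx=o["m"],cam_to_world=o["T"]);
for p in ([75,60,12],[109,60,12],[75,30,12],[109,30,12]):print(p,proj(c1,t+M@np.array(p)/1000).round(0))
a=cv2.imread("pics/w1.png")[:,:,::-1].copy();print(blob(a,(100,120,40),(130,255,255),(200,100,450,300))[:2])
E
```

```text
tcp px [319.26696409 241.21558275]
cam in head [ 94.9 124.2 166.2] axes [[1.0, -0.0, 0.0], [-0.0, -0.95, -0.31], [0.0, 0.31, -0.95]] 359.5617876516466
[75, 60, 12] [276. 228.]
[109, 60, 12] [349. 228.]
[75, 30, 12] [278. 285.]
[92, 45, 12] [313. 257.]
depth from width 174.6442968593712
[75, 60, 12] [295. 182.]
[109, 60, 12] [343. 182.]
[75, 30, 12] [296. 222.]
[109, 30, 12] [342. 222.]
(array([317.06889128, 202.31862217]), array([ 294,  182,   47,   41, 1858], dtype=int32))
```

The tips look about 13 mm or more behind the reported TCP, and the pad isn't pressed yet. I'll keep going down and watch the force and the yellow blob.

drive_tool([
  [255, 0, 0, 0.2, 0, 0, 0],
  [255, 0, 0, 0.4, 0, 0, 0],
  [255, 0, 0, 0.4, 0, 0, 0],
])

```text
t: 4.6
tcp_pos: [0.5634, 0.0598, 0.1789]
tool_rot: [0.628, 0.737, 0.189, 0.16]
force: [-0.1, -0.1, 1.0]
finger_gap: -0.006
```

```bash
cat > st.py <<'E'
from h import *
from station import manip
s=manip.sense();print(s["t"],s["finger_gap"],head(s))
a=manip.snapshot("wrist");cv2.imwrite("pics/wl.png",a[:,:,::-1])
print("blue",blob(a,(100,120,40),(130,255,255),(200,100,450,400))[:2])
m=cv2.inRange(cv2.cvtColor(a,cv2.COLOR_RGB2HSV),np.array((20,120,80)),np.array((35,255,255)));print("yel",(m[:,:300]>0).sum(),cv2.boundingRect(m[:,:300].copy()))
b=manip.snapshot("side");cv2.imwrite("pics/sl.png",b[:,:,::-1])
try: print("side yel",blob(b,(20,120,80),(35,255,255),(280,130,400,260))[:2])
except Exception as e: print(e)
E
python3 st.py
```

```text
4.6 -0.006292438686078139 (array([ 95.3,  44.3, -11.8]), array([ 0.33, -0.1 ,  0.91]))
blue (array([303.77594937, 249.16075949]), array([ 272,  230,   74,   62, 2370], dtype=int32))
yel 7636 (25, 256, 194, 140)
side yel (array([337.88888889, 199.56018519]), array([322, 186,  29,  26, 216], dtype=int32))
```

drive_tool([
  [255, 0, 0, 0.2, 0, 0, 0],
  [255, 0, 0, 0.4, 0, 0, 0],
  [255, 0, 0, 0.4, 0, 0, 0],
])

```text
t: 5.0
tcp_pos: [0.5653, 0.0601, 0.1754]
tool_rot: [0.628, 0.737, 0.189, 0.16]
force: [-0.1, -1.0, -0.0]
finger_gap: -0.003
```

drive_tool([
  [255, 0, 0, 0.2, 0, 0, 0],
  [255, 0, 0, 0.4, 0, 0, 0],
  [255, 0, 0, 0.4, 0, 0, 0],
])

```text
t: 5.3
tcp_pos: [0.5678, 0.0604, 0.1724]
tool_rot: [0.628, 0.737, 0.19, 0.161]
force: [0.5, 0.5, 2.3]
finger_gap: 0.002
```

```bash
python3 st.py; python3 -c "
import cv2,numpy as np
a=cv2.imread('pics/wl.png');b=cv2.resize(cv2.imread('pics/sl.png')[120:250,270:390],None,fx=3,fy=3)
o=np.zeros((400,800,3),np.uint8);o[:275,:440]=cv2.resize(a,(440,275));o[:390,440:800]=b;cv2.imwrite('pics/c4.png',o)"
```

```text
5.3 0.002106809321325896 (array([ 96. ,  44.2, -19.6]), array([1.54, 0.41, 1.72]))
blue (array([301.16659163, 253.8383611 ]), array([ 271,  234,   75,   65, 2221], dtype=int32))
yel 7961 (8, 264, 208, 136)
side yel (array([338.0990566 , 199.93396226]), array([322, 186,  29,  26, 212], dtype=int32))
```

View pics/c4.png

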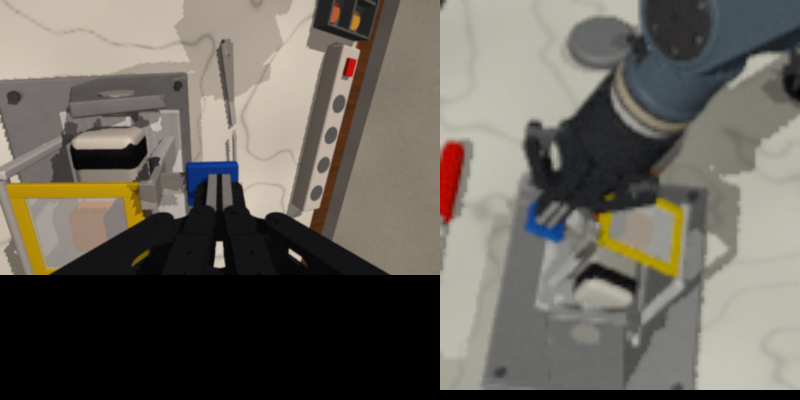

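drive_tool([
  [255, 0, 0, 0.2, 0, 0, 0],
  [255, 0, 0, 0.3, 0, 0, 0],
  [255, 0, 0, 0.3, 0, 0, 0],
])

```text
t: 5.7
tcp_pos: [0.5694, 0.0604, 0.17]
tool_rot: [0.628, 0.737, 0.19, 0.161]
force: [1.1, -0.5, 4.4]
finger_gap: 0.005
```

drive_tool([
  [255, 0, 0, 0.2, 0, 0, 0],
  [255, 0, 0, 0.3, 0, 0, 0],
  [255, 0, 0, 0.3, 0, 0, 0],
])

```text
t: 6.0
tcp_pos: [0.571, 0.0606, 0.1673]
tool_rot: [0.628, 0.737, 0.19, 0.161]
force: [1.9, 0.5, 4.9]
finger_gap: -0.003
```

```bash
python3 st.py
```

```text
6.0 -0.003148913720437235 (array([ 96.3,  43.9, -25.6]), array([4.05, 0.16, 3.39]))
blue (array([305.76481313, 252.20009116]), array([ 273,  231,   75,   70, 2194], dtype=int32))
yel 1067 (0, 324, 27, 76)
side yel (array([366.24104235, 196.43973941]), array([351, 181,  30,  32, 307], dtype=int32))
```

The flap has released: the side-view yellow blob moved from (338,200) to (366,196). I'll hold, then retract straight out.

drive_tool([
  [255, 0, 0, 0, 0, 0, 0],
  [255, 0, 0, 0, 0, 0, 0],
  [255, 0, 0, 0, 0, 0, 0],
  [255, 0, 0, 0, 0, 0, 0],
  [255, 0, 0, 0, 0, 0, 0],
  [170, 0, 0, -1, 0, 0, 0],
  [170, 0, 0, -4, 0, 0, 0],
  [170, 0, 0, -8, 0, 0, 0],
  [150, 0, 0, -12, 0, 0, 0],
  [150, -4.5, -6, -12, 0, 0, 0],
  [150, -4.5, -6.6, -12, 0, 0, 0],
  [150, -4.5, -6.6, -12, 0, 0, 0],
  [150, -4.5, -6.6, -12, 0, 0, 0],
  [150, -4.5, -6.6, -12, 0, 0, 0],
])

```text
t: 7.5
tcp_pos: [0.4632, -0.0017, 0.2404]
tool_rot: [0.628, 0.737, 0.189, 0.16]
force: [-0.1, 0.5, -0.3]
finger_gap: 0.41
```

```bash
python3 st.py; python3 - <<'E'
from h import *
from station import manip
cm=manip.camera_model("wrist");s=manip.sense();d=np.load("head.npz");M,t=d["M"],d["t"]
print("tcp px",proj(cm,s["tcp_pos"]))
for p in ([0,0,0],[43,0,-2],[17,22,10],[17,-22,10],[34,22,10],[15,17,0],[-15,17,0],[-15,-17,0]):print(p,proj(cm,t+M@np.array(p)/1000).round(0))
c=manip.camera_model("side")
for th in (2.3,2.6):
  p=np.array([-39+44.5*np.cos(th),12,14+44.5*np.sin(th)]);print(th,proj(c,t+M@p/1000))
a=cv2.imread('pics/wl.png');b=cv2.resize(cv2.imread('pics/sl.png')[120:250,280:400],None,fx=2,fy=2)
o=np.zeros((400,800,3),np.uint8);o[:,:550]=a[:,90:];o[:260,555:795]=b;cv2.imwrite('pics/c5.png',o)
E
```

```text
7.5 0.40970331103072116 (array([29.4, -0.4, 94.3]), array([-0.12,  0.47, -0.22]))
blue (array([404.76116303, 133.8556594 ]), array([ 381,  114,   49,   42, 1926], dtype=int32))
yel 7236 (66, 129, 159, 134)
side yel (array([367.4691358 , 202.49382716]), array([351, 190,  33,  25, 324], dtype=int32))
tcp px [319.28603266 241.20486221]
[0, 0, 0] [280. 190.]
[43, 0, -2] [336. 189.]
[17, 22, 10] [301. 165.]
[17, -22, 10] [302. 221.]
[34, 22, 10] [325. 165.]
[15, 17, 0] [299. 169.]
[-15, 17, 0] [260. 169.]
[-15, -17, 0] [262. 211.]
2.3 [365.78586067 199.35568343]
2.6 [366.33627883 202.4002251 ]
```

View pics/c5.png

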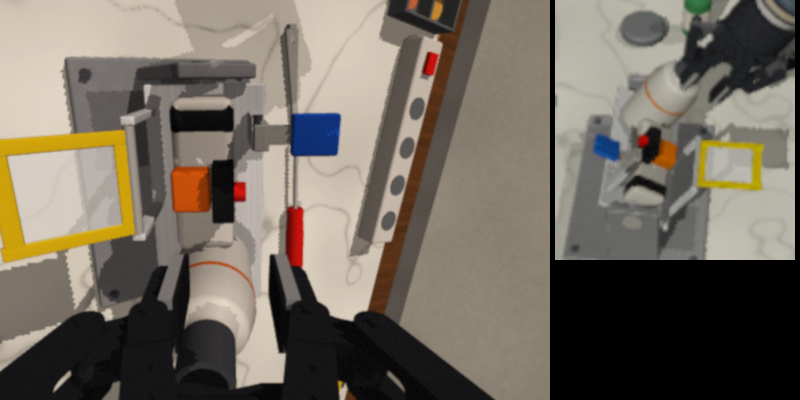

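The flap is fully open: the side-view yellow blob at (367,202) matches the 2.6 rad prediction of (366,202). The trigger at (282,189), the housing at columns 303–323 and the button's outer face at column 335 all match the frame. The fingers straddle the housing and button, so I'll descend.

drive_tool([
  [150, 0, 0.05, 3, 0, 0, 0],
  [150, 0, 0.05, 6, 0, 0, 0],
  [150, 0, 0.05, 8.5, 0, 0, 0],
  [150, 0, 0.05, 10, 0, 0, 0],
  [150, 0, 0.05, 10, 0, 0, 0],
  [150, 0, 0.05, 10, 0, 0, 0],
])

```text
t: 8.2
tcp_pos: [0.5112, 0.0066, 0.1527]
tool_rot: [0.628, 0.738, 0.19, 0.16]
force: [-0.0, -0.0, -0.5]
finger_gap: 0.414
```

```bash
python3 st.py; cp pics/wl.png pics/w6.png
```

```text
8.2 0.4141136978890769 (array([30. ,  0.2, -6. ]), array([-0.24, -0.04, -0.39]))
blue (array([433.00560748, 166.70700935]), array([ 415,  134,   35,   65, 2140], dtype=int32))
yel 9935 (0, 160, 173, 211)
side yel (array([367.41795666, 202.41176471]), array([351, 190,  33,  25, 323], dtype=int32))
```

View pics/w6.png

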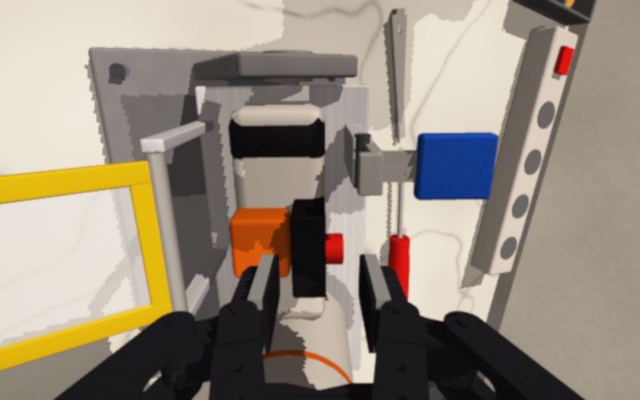

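The fingers straddle the housing (columns 292–326) and the button (up to column 343), and the left tip is over the orange trigger. I'll descend in small steps and watch the force.

drive_tool([
  [150, 0, 0, 1, 0, 0, 0],
  [150, 0, 0, 1.8, 0, 0, 0],
  [150, 0, 0, 2, 0, 0, 0],
  [150, 0, 0, 2, 0, 0, 0],
])

```text
t: 8.7
tcp_pos: [0.5206, 0.0073, 0.1359]
tool_rot: [0.628, 0.737, 0.19, 0.161]
force: [0.7, -0.6, -0.5]
finger_gap: 0.413
```

drive_tool([
  [150, 0, 0, 0.2, 0, 0, 0],
  [150, 0, 0, 0.4, 0, 0, 0],
  [150, 0, 0, 0.4, 0, 0, 0],
])

```text
t: 9.0
tcp_pos: [0.5224, 0.0076, 0.1319]
tool_rot: [0.628, 0.737, 0.189, 0.16]
force: [0.1, -0.1, 0.2]
finger_gap: 0.413
```

drive_tool([
  [150, 0, 0, 0.2, 0, 0, 0],
  [150, 0, 0, 0.4, 0, 0, 0],
  [150, 0, 0, 0.4, 0, 0, 0],
])

```text
t: 9.3
tcp_pos: [0.5242, 0.008, 0.1284]
tool_rot: [0.628, 0.737, 0.189, 0.16]
force: [-2.9, -0.3, 5.1]
finger_gap: 0.412
```

```bash
python3 st.py
```

```text
9.3 0.41152383752458094 (array([ 29.9,  -0.6, -33.6]), array([-0.14,  0.22,  5.85]))
blue (array([442.56267943, 182.98947368]), array([ 433,  142,   17,   77, 1045], dtype=int32))
yel 9508 (0, 175, 144, 225)
side yel (array([367.59561129, 202.51410658]), array([351, 190,  33,  25, 319], dtype=int32))
```

Contact is clean, with 5.9 N purely along z at TCP z = -33.6. I'll squeeze in steps.

drive_tool([
  [150, 0, 0, 0.2, 0, 0, 0],
  [150, 0, 0, 0.4, 0, 0, 0],
  [150, 0, 0, 0.6, 0, 0, 0],
  [150, 0, 0, 0.6, 0, 0, 0],
  [150, 0, 0, 0.6, 0, 0, 0],
])

```text
t: 9.9
tcp_pos: [0.5269, 0.0085, 0.1234]
tool_rot: [0.628, 0.737, 0.189, 0.161]
force: [-3.8, 0.0, 7.4]
finger_gap: 0.413
```

```bash
python3 -c "
from h import *
from station import manip
print(head(manip.sense()))"
```

```text
(array([ 29.8,  -0.5, -39.3]), array([0.26, 0.61, 8.3 ]))
```

drive_tool([
  [150, 0, 0, 0.1, 0, 0, 0],
  [150, 0, 0, 0.25, 0, 0, 0],
  [160, 0, 0, 0.35, 0, 0, 0],
  [165, 0, 0, 0.35, 0, 0, 0],
  [165, 0, 0, 0.35, 0, 0, 0],
  [165, 0, 0, 0.35, 0, 0, 0],
], force=20)

```text
t: 10.5
tcp_pos: [0.5265, 0.0085, 0.1195]
tool_rot: [0.629, 0.737, 0.188, 0.16]
force: [-8.2, -3.1, 7.5]
finger_gap: 0.353
```

```bash
python3 st.py
```

```text
10.5 0.3527411850212025 (array([ 27.6,  -0.4, -42.6]), array([-3.93, -1.8 , 10.68]))
blue (array([447.96052632, 214.21052632]), array([446, 197,   4,  30,  76], dtype=int32))
yel 8440 (0, 182, 137, 218)
side yel (array([367.84294872, 202.77564103]), array([351, 190,  33,  25, 312], dtype=int32))
```

drive_tool([
  [165, 0, 0, 0.1, 0, 0, 0],
  [170, 0, -0.05, 0.15, 0, 0, 0],
  [175, 0, -0.1, 0.15, 0, 0, 0],
  [180, 0, -0.15, 0.15, 0, 0, 0],
  [180, 0, -0.15, 0.15, 0, 0, 0],
], force=20)

```text
t: 11.1
tcp_pos: [0.5254, 0.0084, 0.1173]
tool_rot: [0.629, 0.737, 0.188, 0.16]
force: [-9.3, -3.2, 8.3]
finger_gap: 0.295
```

```bash
python3 st.py
```

```text
11.1 0.2948581873889596 (array([ 25.6,  -0.4, -43.9]), array([-4.5 , -1.71, 11.97]))Traceback (most recent call last):
  File "st.py", line 5, in <module>
    print("blue",blob(a,(100,120,40),(130,255,255),(200,100,450,400))[:2])
                 ~~~~^^^^^^^^^^^^^^^^^^^^^^^^^^^^^^^^^^^^^^^^^^^^^^^^
  File "h.py", line 16, in blob
    n,l,s,c=cv2.connectedComponentsWithStats(k);i=1+np.argmax(s[1:,4]);return c[i],s[i],(l==i).astype(np.uint8)
                                                    ~~~~~~~~~^^^^^^^^^
    return _wrapfunc(a, 'argmax', axis=axis, out=out, **kwds)
    return bound(*args, **kwds)
ValueError: attempt to get argmax of an empty sequence
```

drive_tool([
  [185, 0, 0, 0, 0, 0, 0],
  [190, 0, 0, 0, 0, 0, 0],
  [195, 0, 0, 0, 0, 0, 0],
  [205, 0, 0, 0, 0, 0, 0],
  [210, 0, 0, 0, 0, 0, 0],
  [210, 0, 0, 0, 0, 0, 0],
  [210, 0, 0, 0, 0, 0, 0],
], force=20)

```text
t: 11.85
tcp_pos: [0.5247, 0.0084, 0.1171]
tool_rot: [0.629, 0.738, 0.187, 0.159]
force: [-11.5, -3.5, 9.4]
finger_gap: 0.236
```

```bash
sed -i 's/^print("blue".*$//' st.py; python3 st.py; cp pics/wl.png pics/w7.png
```

```text
11.85 0.2362600080866921 (array([ 24.9,  -0.2, -43.8]), array([-5.94, -1.59, 13.96]))
yel 8534 (0, 183, 143, 217)
side yel (array([367.81730769, 202.83012821]), array([351, 190,  33,  25, 312], dtype=int32))
```

View pics/w7.png

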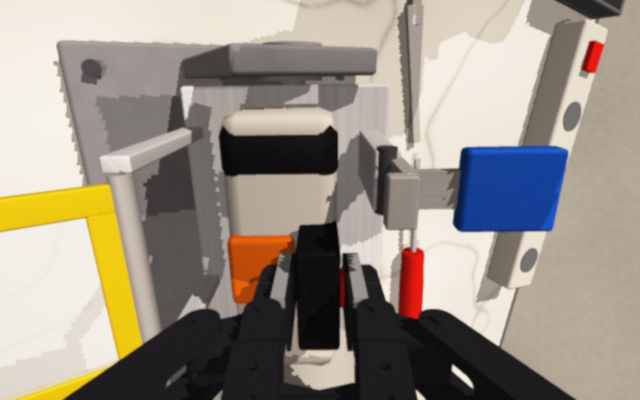

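The housing and button are now gripped at about 20 mm, which is the width with the button in, while the trigger is squeezed at about 13–14 N. I ease up 7.5 mm with the button held, then open.

drive_tool([
  [210, 0, 0, -0.1, 0, 0, 0],
  [210, 0, 0, -0.25, 0, 0, 0],
  [210, 0, 0, -0.4, 0, 0, 0],
  [210, 0, 0, -0.55, 0, 0, 0],
  [210, 0, 0, -0.7, 0, 0, 0],
  [210, 0, 0, -0.75, 0, 0, 0],
  [210, 0, 0, -0.75, 0, 0, 0],
  [210, 0, 0, -0.75, 0, 0, 0],
])

```text
t: 12.75
tcp_pos: [0.5234, 0.0084, 0.1226]
tool_rot: [0.629, 0.738, 0.188, 0.158]
force: [4.1, -0.7, -27.1]
finger_gap: 0.23
```

```bash
python3 st.py
```

```text
12.75 0.2295520908516527 (array([ 26.4,  -0. , -38.3]), array([ -9.51,  -1.37, -25.65]))
yel 9574 (0, 179, 147, 221)
side yel (array([367.61006289, 202.54402516]), array([351, 190,  33,  25, 318], dtype=int32))
```

drive_tool([
  [210, 0, 0, -0.1, 0, 0, 0],
  [210, 0, 0, -0.15, 0, 0, 0],
  [210, 0, 0, -0.15, 0, 0, 0],
  [190, 0, 0, -0.15, 0, 0, 0],
  [170, 0, 0.1, -0.15, 0, 0, 0],
  [160, 0, 0.2, -0.15, 0, 0, 0],
  [150, 0, 0.3, -0.15, 0, 0, 0],
  [150, 0, 0.3, -0.15, 0, 0, 0],
  [150, 0, 0.3, -0.15, 0, 0, 0],
  [150, 0, 0.3, -0.15, 0, 0, 0],
])

```text
t: 13.85
tcp_pos: [0.5276, 0.008, 0.1279]
tool_rot: [0.628, 0.737, 0.19, 0.161]
force: [0.1, -0.5, -0.3]
finger_gap: 0.414
```

```bash
python3 st.py
```

```text
13.85 0.4142467256703845 (array([ 32.6,  -1.1, -35.6]), array([-0.16, -0.53, -0.3 ]))
yel 9446 (0, 175, 135, 225)
side yel (array([367.53894081, 202.54517134]), array([351, 190,  33,  25, 321], dtype=int32))
```

At TCP z = -35.6, where the released trigger would push back at about 7 N, the force is zero, so the lock is holding it. I'll retract and check.

drive_tool([
  [150, 0, -0.2, -0.5, 0, 0, 0],
  [150, 0, -0.2, -2, 0, 0, 0],
  [150, 0, -0.2, -5, 0, 0, 0],
  [150, 0, -0.2, -9, 0, 0, 0],
  [150, 0, -0.2, -13, 0, 0, 0],
  [150, 0, -0.2, -13, 0, 0, 0],
  [150, 0, -0.2, -13, 0, 0, 0],
])

```text
t: 14.65
tcp_pos: [0.4631, -0.0023, 0.2413]
tool_rot: [0.628, 0.737, 0.19, 0.162]
force: [-0.1, 0.0, -0.3]
finger_gap: 0.413
```

```bash
python3 st.py; python3 - <<'E'
from h import *
from station import manip
cm=manip.camera_model("wrist");d=np.load("head.npz");M,t=d["M"],d["t"]
for z in (0,-8,-15):print(z,[proj(cm,t+M@np.array(p)/1000).round(1).tolist() for p in ([-15,17,z],[15,17,z])])
print("lock 0/7",[proj(cm,t+M@np.array(p)/1000).round(0).tolist() for p in ([43,0,-2],[36,0,-2])])
a=cv2.imread('pics/wl.png');b=cv2.resize(cv2.imread('pics/sl.png')[120:260,240:400],None,fx=2,fy=2)
o=np.zeros((600,640,3),np.uint8);o[:320]=cv2.resize(a[100:260,180:500],None,fx=2,fy=2);o[320:600,:320]=b;cv2.imwrite('pics/c8.png',o)
h=cv2.cvtColor(a[:,:,::-1].copy(),cv2.COLOR_RGB2HSV);m=cv2.inRange(h,np.array((6,150,100)),np.array((16,255,255)));m[:,:200]=0;m[:,340:]=0;m[300:]=0;print("orange",cv2.connectedComponentsWithStats(m)[2][:5])
E
```

```text
14.65 0.4133642705902651 (array([29.6, -1. , 95.2]), array([-0.28,  0.03, -0.21]))
yel 7234 (65, 128, 160, 133)
side yel (array([367.4382716, 202.4382716]), array([351, 190,  33,  25, 324], dtype=int32))
0 [[261.9, 168.7], [301.3, 168.6]]
-8 [[263.4, 166.3], [301.7, 166.3]]
-15 [[264.7, 164.4], [302.1, 164.3]]
lock 0/7 [[338.0, 189.0], [329.0, 189.0]]
orange [[     0      0    640    400 254398]
 [   262    165     38     43   1481]
 [   280    260     58     19    121]]
```

View pics/c8.png

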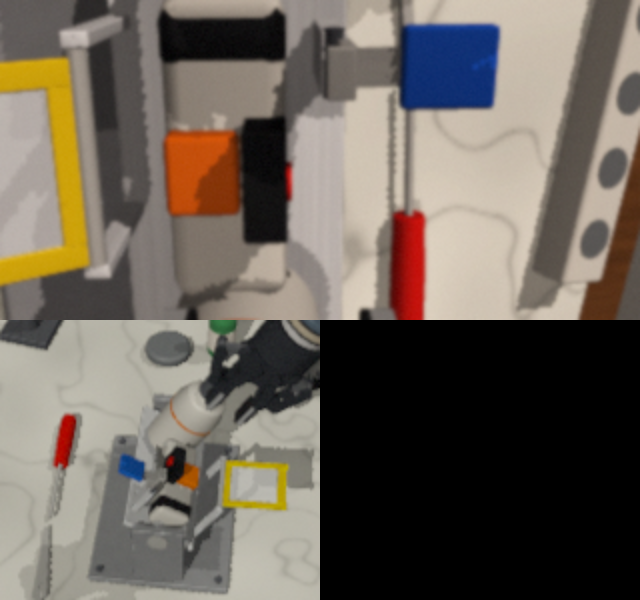

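The button stays in, with only a sliver of red at crop (288,182) where about 12 px showed before. The orange trigger looks pressed and shifted, the flap is open, and the bystanders in view are in place. I'll hand in.

```bash
python3 -c "
from station import manip
s=manip.sense();print(s['t'],s['force']);print(manip.sign_off())"
```

```text
14.75 [-0.42118934 -1.23462757 -0.57778902]
the job is handed in; nothing more can be done
None
```

The hot-air gun's trigger is locked on and the guard flap is fully open. I handed the job in at 14.75 s with the arm about 13 cm clear of the stand.

1. **Flap:** I pressed the blue latch pad with shut fingers, and the flap sprang open untouched. Its position in the side view matches the 2.6 rad prediction to about 1 px.
2. **Trigger and lock:** I squeezed the trigger in steps, with the force along it never above about 14 N. I then closed the gripper on the housing and button to about 20 mm, the width with the button in, while the trigger was held. Then I eased up 5.5–7 mm and let go.

**Last checks**
- **Trigger:** after opening the fingers there was no push-back at a depth where a released trigger would have pushed with about 7 N.
- **Button:** the final wrist view shows it still in, about 2 px of red where there were about 12 before.
- **Bench:** the things visible in the final pictures looked where they were. I did not compare the shell half, motor fan or black screwdriver with the first pictures.

**What disagreed**
- **Fingertips:** contact came about 30 mm deeper than the reported tool position suggested, on both the pad and the trigger. I went by force and pictures instead.
- **Grip friction:** the friction of the grip while easing showed as about 26 N on the wrist, well under the limit.
- **Trigger depth:** the final picture is not precise enough to measure the 8 mm resting depth, so that rests on the force check.

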